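# Stand up the fallen bottle and set the splash guard over it

### The arm

A 7-joint arm with a two-finger parallel gripper is mounted at the origin on the work surface. World frame = base frame: x ahead of the robot, y to its left, z up, the work surface at z = 0. Lengths are in m, angles in rad, forces in N, time in s.
With the tool pointing down it reaches from about 0.375 to 0.925 m from the base axis. Payload 3.1 kg.
Tool frame: the origin (TCP) lies between the finger pads; the fingertips stand 19 mm ahead of it and the grasp point (between the pads) is the TCP; z points along the fingers, y is the line along which they close (so a half turn about z gives the same grasp; the last joint's range is limited). The gripper opens to 85 mm and grips with 20 to 120 N. Pads are 22 mm wide; open, the fingers measure 114 mm over their backs; the gripper's body (76 mm by 85 mm) begins 54 mm behind the grasp point. The pads swing forward as they close: fully open they stand 13 mm farther back than shut.
Start: joints at [-1.242, 0.383, 0.044, 1.598, -0.018, 1.161, -0.05], TCP at [0.269, 0.592, 0.25] pointing down, gripper open.
Joint ranges: [-2.61, 2.61], [-0.41, 2.15], [-1.48, 1.57], [0, 2.5], [-1.57, 4.71], [0.05, 1.97], [-2.85, 2.85]. Speed limits (rad/s): [2.79, 2.79, 3.14, 3.14, 3.14, 3.14, 3.14].

### API

Orientations are given as a unit quaternion [x, y, z, w].
In Python, from bench import move_ptp, movel, move_j, move_gripper, pause, inverse_kinematics, read_camera, camera_params, MotionError, sign_off, look_for, tip_of, read_time_s, read_qpos, read_joint_vel, read_effort, read_eef_pos, read_tcp_rot, read_ft_force, read_ft_torque, read_finger_gap, read_grasp_force gives the robot as it stands. Calls block until the motion is done:
- move_ptp(position, orientation): joint-space move of the TCP to a pose.
- movel(position, orientation=None, speed=0.15): straight line of the TCP; orientation=None keeps the orientation; speed is the mean speed in m/s.
- move_j(angles): joint-space move.
- move_gripper(opening, effort=None): finger opening in m; effort is the grip in N (None keeps the last); returns when the fingers have stopped.
- pause(seconds).
- inverse_kinematics(position, orientation): joint angles nearest the present ones, or None.
- read_camera(name): name is "side" or "top" or "wrist"; returns the picture (384x512x3 uint8, red, green, blue); there is no depth.
- camera_params(name): a dict with "K" (3x3 intrinsics, pixels), "camera_from_world" (4x4, takes a point from world to camera coordinates). Camera axes: x right, y down, z forward; pixel columns grow to the right and rows downward; lengths in m; the calibration is good to about 2 mm. A picture is of the moment at which its call begins: read the wrist's pose just before it. camera_params takes no time and is no camera call; for the wrist camera it gives the pose at the moment of the call.
A pose or a line that the arm cannot do raises MotionError and nothing moves.
- sign_off(): hands the job in; it is judged then, once.
Trained networks look in the newest picture that a camera, given by its name, has taken for a name from the list of things; names that differ only in an ending like _2 or _b are one class to them, and where a whole thing is asked for, a point or a joint stands for the part that bears it (a point fixed in the world has none). Each returns a list of dicts, best first, with "confidence" (0 to 1); they miss things now and then, are a little off and sometimes report something else, mostly with a low value. They report only what shows in the picture. A call takes as long as a camera call. They do not tell look-alikes from the thing itself.
- look_for(camera, name): "at" ([column, row] in pixels, amid what is visible of it).
- tip_of(camera, name): "at" ([column, row] in pixels: a listed point, or the origin of a listed thing).
Readings, each from a call of its own:
- read_time_s(): time.
- read_qpos(): joint angles.
- read_joint_vel(): joint speeds.
- read_effort(): joint torques, N m.
- read_eef_pos(): TCP position.
- read_tcp_rot(): TCP orientation.
- read_ft_force(): force on the tool from outside, world axes, zero at the start.
- read_ft_torque(): the same for the moment, N m.
- read_finger_gap(): finger opening in m.
- read_grasp_force(): force on a finger pad.
Only numpy, scipy, OpenCV 4.12 (cv2) and the standard library are available. Lean on these libraries where they do the work, as an engineer would, in place of code of your own. Each camera call takes 0.05 s, during which the arm holds its last target. There are 200 camera calls.

### The job

The square media bottle has fallen over on the bench: stand it upright on the base plate of the splash-guard stand, wholly on the plate, setting it down rather than dropping it. Then fold the stand's hinged guard panel forward over it until it leans at 45 degrees, in line with the two slanted rails beside it, and leave it there. Do not shove or tip over the other things on the bench.

Things in the scene. Friction and masses are not known exactly. Their poses are not given: they have to be found in the camera images.
- bottle: square off-white bottle, round blue cap, lying on the bench with the cap away from the robot (turned up to 0.45 rad): body 52 x 52 mm, 92 mm tall, then shoulder and cap (34 mm across), 128 mm in all, 0.2 to 0.3 kg. Origin: centre of its underside (26 mm above the bench while lying); z along the bottle to the cap (level now, up when it stands), x and y square to its flat sides
- shield: fixed steel stand: base plate 150 (x) x 220 (y) x 12 mm, back wall (x 66 to 74 mm) rising to 102 mm. At y = +-106 mm a dark rail, 8 mm wide, 60 mm long, slants up and forward from the hinge line at 45 degrees. Origin: centre of the plate's underside, on the bench; x from the open front to the back wall, z up; plate top at z = 12 mm
- guard (a joint): angle of the white guard panel about the hinge along the top of the back wall, rad: 0 = upright, positive = folded forward (to the stand's -x) over the plate, 0.785 = 45 degrees, in line with the slanted rails; negative = leaning back. Range -0.4 to 1.5. A stiff hinge (about 0.5 N m): the panel stays where it is left
- guard_hinge (a point): point on the guard's hinge line at mid-width, 112 mm above the bench, at x = 70 mm, y = 0 of the stand. Its axes turn with the panel: z along the panel to its free edge, y along the hinge, x square to the panel, towards its back
- guard_grip (a point): centre of the black grip strip on the free edge of the white guard panel, 155 mm from the hinge line; the strip is 14 mm thick, 90 mm along the edge, 24 mm high (it ends 12 mm beyond this point); the panel is 6 mm thick and 190 mm wide. Axes as guard_hinge
- round_bottle: bystander: upright round bottle with blue cap, 72 mm across, 170 mm tall; origin: centre of its underside
- dish_stack: bystander: stack of three clear culture dishes, 88 mm across, 44 mm high; origin: centre of its underside
- tip_box: bystander: closed box of pipette tips, 122 x 87 mm, 75 mm high; origin: centre of its underside
Not all that is in view belongs to the job. Leave any red look-alike of the bottle alone.

How it is judged:
On the way, in this order (a step that is already met when the one before it is completed fails the run):
1. the bottle stands upright on the base plate, let go (angle between bottle's own z axis and vertical below 0.1 rad and x of bottle in the frame of shield between -0.052 and 0.052 m and y of bottle in the frame of shield between -0.086 and 0.086 m and z of bottle in the frame of shield between 0.008 and 0.017 m and contact force between bottle and the fingers below 0.2 N and linear speed of bottle below 0.03 m/s), for 0.2 s.
2. the guard leans forward at 45 degrees (within 6 degrees) over the standing bottle (all of step 1 and value of joint guard between 0.68 and 0.89 rad), for 0.2 s.
At the end, for the whole second after the job is handed in: The bottle stands upright (within 6 degrees) and still on the base plate, its centre at most 52 mm in front of or behind the plate's middle and at most 86 mm to either side of it, let go; the guard rests at 45 degrees forward (within 6 degrees: 0.68 to 0.89 rad) (all of step 2 and velocity of joint guard between -0.05 and 0.05 rad/s); the robot touches nothing.
It fails at once if the upright bottle is let go more than about 20 mm above the base plate (angle between bottle's own z axis and vertical below 0.3 rad and height (world z) of bottle above 0.034 m and contact force between bottle and the fingers below 0.05 N and contact force between bottle and shield below 0.05 N).
It fails at once if the round bottle is shoved more than 30 mm or tipped (distance of round_bottle from where it was at the start of the episode above 0.03 m or angle between round_bottle's own z axis and vertical above 0.3 rad).
It fails at once if the dish stack is shoved more than 30 mm or tipped (distance of dish_stack from where it was at the start of the episode above 0.03 m or angle between dish_stack's own z axis and vertical above 0.3 rad).
It fails at once if the tip box is shoved more than 30 mm or tipped (distance of tip_box from where it was at the start of the episode above 0.03 m or angle between tip_box's own z axis and vertical above 0.3 rad).
It also fails if it takes over 46 s, if anything falls off the work surface, if the arm or the gripper's body presses on something with over 40 N, if the wrist force passes 120 N, or if a joint passes its speed limit or range.

## Working session

There is one attempt and no reset: what is moved stays moved. The work goes in short steps, each a Python script; the robot and the scene stay as the last script left them, time stands still between calls to the robot, and variables do not carry over. Pictures are saved under pics/ and viewed, at most 10 in all, crops included, and the job is handed in when it is done.

```bash
mkdir -p pics; ls; python3 - <<'E'
from bench import *
import cv2,numpy as np
for c in ["top","side"]:
    im=read_camera(c); cv2.imwrite(f"pics/{c}0.png",im[:,:,::-1])
    p=camera_params(c); print(c,np.round(p["K"],1).tolist(),np.round(p["camera_from_world"],3).tolist())
    for n in ["bottle","shield","guard_hinge","guard_grip","round_bottle","dish_stack","tip_box"]:
        print(n,"tip",[(np.round(d["at"]).tolist(),round(d["confidence"],2)) for d in tip_of(c,n)][:3],"look",[(np.round(d["at"]).tolist(),round(d["confidence"],2)) for d in look_for(c,n)][:3])
print(read_time_s(),read_tcp_rot(),read_qpos())
E
```

```text
pics
top [[404.4, 0.0, 262.6], [0.0, 404.4, 186.3], [0.0, 0.0, 1.0]] [[-0.021, -1.0, 0.022, -0.007], [-0.995, 0.019, -0.101, 0.606], [0.1, -0.024, -0.995, 1.451], [0.0, 0.0, 0.0, 1.0]]
bottle tip [([367.0, 254.0], 0.86), ([293.0, 238.0], 0.76), ([315.0, 132.0], 0.62)] look [([362.0, 271.0], 0.85), ([301.0, 224.0], 0.74), ([314.0, 142.0], 0.59)]
shield tip [([202.0, 200.0], 0.67)] look [([202.0, 196.0], 0.8), ([192.0, 176.0], 0.35)]
guard_hinge tip [([195.0, 177.0], 0.67)] look [([190.0, 175.0], 0.91)]
guard_grip tip [([192.0, 177.0], 0.95)] look [([188.0, 177.0], 0.85)]
round_bottle tip [([256.0, 142.0], 0.72)] look [([256.0, 139.0], 0.56)]
dish_stack tip [([377.0, 198.0], 0.7)] look [([378.0, 195.0], 0.92)]
tip_box tip [([135.0, 220.0], 0.55)] look [([128.0, 218.0], 0.65)]
side [[442.6, 0.0, 261.9], [0.0, 442.6, 190.7], [0.0, 0.0, 1.0]] [[0.867, -0.498, 0.013, -0.516], [-0.365, -0.652, -0.664, 0.326], [0.34, 0.571, -0.748, 1.366], [0.0, 0.0, 0.0, 1.0]]
bottle tip [([233.0, 270.0], 0.93), ([257.0, 346.0], 0.75), ([352.0, 238.0], 0.57)] look [([335.0, 241.0], 0.87), ([237.0, 352.0], 0.62), ([248.0, 271.0], 0.57)]
shield tip [([232.0, 193.0], 0.85), ([322.0, 329.0], 0.4)] look [([238.0, 177.0], 0.57)]
guard_hinge tip [([244.0, 156.0], 0.82)] look [([242.0, 142.0], 0.76)]
guard_grip tip [([237.0, 128.0], 0.59)] look [([242.0, 145.0], 0.87)]
round_bottle tip [([304.0, 205.0], 0.98), ([231.0, 271.0], 0.42)] look [([306.0, 190.0], 0.78)]
dish_stack tip [([324.0, 327.0], 0.78)] look [([328.0, 326.0], 0.87)]
tip_box tip [([184.0, 155.0], 0.61)] look [([183.0, 145.0], 0.82)]
1.5 [ 2.11763959e-01  9.77320840e-01 -1.29050347e-05 -2.72665974e-05] [-1.24181837  0.38291213  0.04390877  1.59789531 -0.01793419  1.16121203
 -0.04990536]
```

View pictures.

View pics/top0.png

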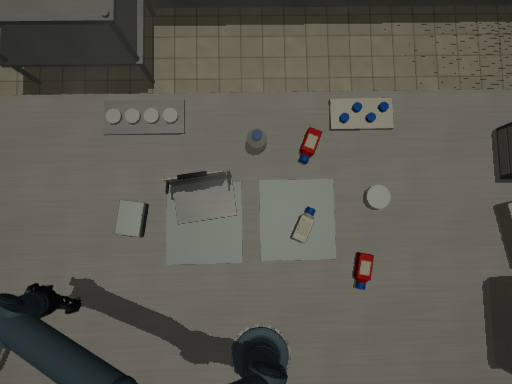

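View pics/side0.png

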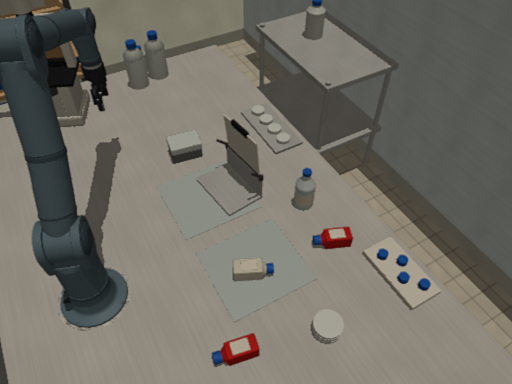

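Candidates for the bottle in the top view: (303,226) off-white, (310,145) red, (363,270) red. Only the first is off-white with its cap away from the robot, so I'm confirming it in an enlarged crop.

```bash
python3 - <<'E'
import cv2,numpy as np
t=cv2.imread("pics/top0.png");s=cv2.imread("pics/side0.png")
f=lambda im,c,r,w,h,k:cv2.resize(im[r:r+h,c:c+w],(w*k,h*k),interpolation=cv2.INTER_CUBIC)
a=np.hstack([f(t,155,160,100,75,4),f(t,280,195,50,37,8)[:300,:400].copy() if 0 else cv2.resize(f(t,280,195,50,37,8),(400,300))])
b=np.hstack([f(s,185,115,100,75,4) if 0 else cv2.resize(s[110:215,160:300],(400,300),interpolation=cv2.INTER_CUBIC),cv2.resize(s[250:288,225:275],(400,300),interpolation=cv2.INTER_CUBIC)])
cv2.imwrite("pics/m1.png",np.vstack([a,b]))
E
```

```text
(no output)
```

View pics/m1.png

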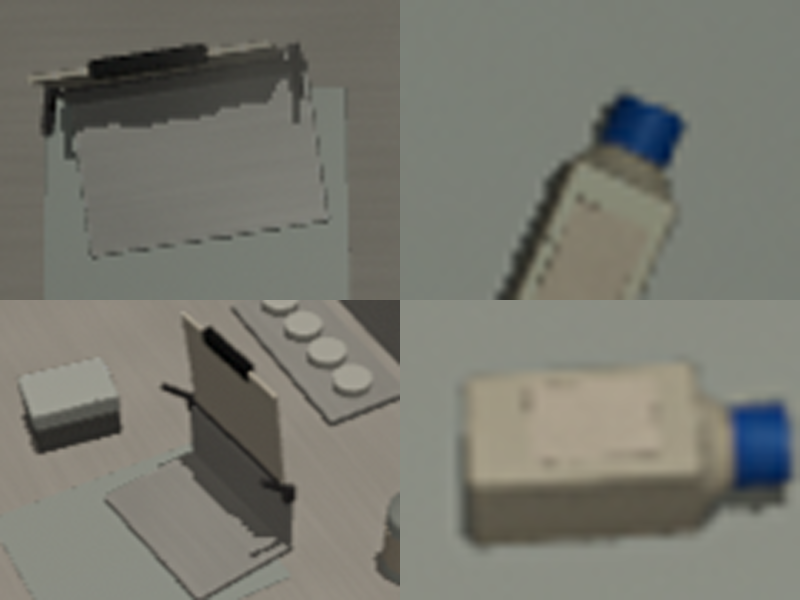

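The crops confirm that the off-white bottle at top (303,226) is the right one. The stand's front plate corners are at top (178,224) and (237,215), and the panel is near upright. Next I fit the poses.

```bash
cat > h.py <<'E'
import numpy as np
from bench import *
from scipy.optimize import least_squares
from scipy.spatial.transform import Rotation as Ro
CP={c:camera_params(c) for c in("top","side")}
def proj(c,P):
    p=CP[c]; q=(p["camera_from_world"]@np.r_[P,1])[:3]; u=p["K"]@q; return u[:2]/u[2]
def fit(pts,mk,x0):   # pts: (cam, local point, pixel)
    f=lambda v:np.concatenate([proj(c,mk(v,l))-px for c,l,px in pts])
    r=least_squares(f,x0,loss="soft_l1"); print("fit",np.round(r.x,4),"res",np.round(r.fun,1)); return r.x
def pose2(v,l): return np.r_[Ro.from_euler('z',v[2]).as_matrix()[:2,:2]@l[:2]+v[:2],l[2]]
def quat(z,y):
    z=np.array(z)/np.linalg.norm(z); y=np.array(y)-z*np.dot(z,y); y/=np.linalg.norm(y)
    return Ro.from_matrix(np.c_[np.cross(y,z),y,z]).as_quat()
E
python3 - <<'E'
from h import *
T,S="top","side"
w,h=.075,.11
sh=fit([(T,(-w,h,.012),(178,223.5)),(T,(-w,-h,.012),(237,214.7)),(S,(-w,h,.012),(197.5,179)),(S,(-w,-h,.010),(231.7,214.3)),(S,(w,-h,.010),(261.5,196.8)),(S,(0,0,0),(232,193)),(S,(.07,0,.112),(244,156))],pose2,[.5,.15,0])
print("grip proj",[ (a,[np.round(proj(c,pose2(sh,(.07-.155*np.sin(a),0,.112+.155*np.cos(a)))),0).tolist() for c in(T,S)]) for a in(-.2,-.1,0,.1,.2)])
# bottle local: (along, left, height)
S2=lambda x,y:(225+(x-400)/8,250+(y-300)/7.89)
b=.026
bo=fit([(S,(0,b,.052),S2(472,382)),(S,(0,-b,.052),S2(470,485)),(S,(0,-b,.0),S2(472,543)),(S,(.092,b,.052),S2(690,365)),(S,(.092,-b,.052),S2(695,470)),(T,(.092,b,.052),(301.5,214.8)),(T,(.092,-b,.052),(314.4,220.9))],pose2,[.4,-.1,0])
d=np.array([np.cos(bo[2]),np.sin(bo[2]),0]); n=np.array([-d[1],d[0],0]); Z=np.array([0,0,1.])
s=np.array([np.cos(sh[2]),np.sin(sh[2]),0]); sn=np.array([-s[1],s[0],0])
for a in (0,.2,.4,.6,.8):
  zt=-Z*np.cos(a)-d*np.sin(a); zf=s*np.cos(a)-Z*np.sin(a)
  for g in(.055,.065,.075):
   for f in(1,-1):
    p=bo[:2]@np.eye(2,3)+d*g+Z*.026; q=inverse_kinematics(p,quat(zt,f*n))
    pf=pose2(sh,(-.012,0,.014+g)); q2=inverse_kinematics(pf,quat(zf,f*sn))
    print(a,g,f,None if q is None else np.round(q,2),None if q2 is None else np.round(q2,2))
E
```

```text
fit [0.5667 0.1933 0.1333] res [ 0.2 -0.2  0.7 -0.6 -0.5 -0.6 -1.6  0.7  2.  -1.  -2.1 -4.   0.4  3.9]
grip proj [(-0.2, [[191.0, 161.0], [251.0, 124.0]]), (-0.1, [[191.0, 165.0], [247.0, 125.0]]), (0, [[192.0, 170.0], [244.0, 127.0]]), (0.1, [[193.0, 175.0], [240.0, 129.0]]), (0.2, [[194.0, 180.0], [236.0, 131.0]])]
fit [ 0.4067 -0.1421 -0.4446] res [-1.7 -1.2 -0.9 -0.  -0.5  1.2  0.1 -0.8  0.7  0.1  0.5 -0.7  0.8 -0.8]
0 0.055 1 [-0.31  0.51  0.67  2.15 -0.52  0.64  1.85] [-0.53  1.01 -0.12  2.37  2.66  1.83 -1.59]
0 0.055 -1 [-0.52  0.63  0.93  2.16 -0.78  0.73 -1.08] [-1.55  1.41  0.67  2.4   2.22  1.25  0.74]
0 0.065 1 [-0.3   0.52  0.66  2.13 -0.53  0.66  1.85] [-0.53  0.98 -0.13  2.39  2.67  1.82 -1.58]
0 0.065 -1 [-0.51  0.65  0.92  2.14 -0.79  0.75 -1.07] [-1.93  1.84  0.88  2.42  2.23  0.82  0.28]
0 0.075 1 [-0.3   0.54  0.66  2.11 -0.53  0.67  1.86] [-0.52  0.96 -0.13  2.4   2.67  1.8  -1.57]
0 0.075 -1 [-0.5   0.66  0.92  2.11 -0.79  0.76 -1.07] [-1.88  1.76  0.88  2.44  2.25  0.88  0.35]
0.2 0.055 1 [-0.3   0.63  0.71  2.01 -0.53  0.91  1.86] [ 0.37  1.22 -0.91  2.4   3.
[... 1627 characters left out ...]
 0.075 -1 [-0.32  1.03  0.92  1.69 -0.68  1.49 -1.13] [ 0.39  0.73 -1.04  2.4   2.42  1.03  2.38]
0.8 0.055 1 [-0.17  1.01  0.71  1.6  -0.52  1.6   1.89] [ 0.41  0.66 -1.03  2.32  2.14  0.8  -0.57]
0.8 0.055 -1 [-0.29  1.13  0.92  1.61 -0.66  1.68 -1.11] [-0.18  0.42 -0.39  2.35  2.27  0.52  2.18]
0.8 0.065 1 [-0.16  1.02  0.71  1.57 -0.52  1.62  1.89] [-0.93  0.39  0.41  2.38  2.62  0.34 -1.48]
0.8 0.065 -1 [-0.28  1.14  0.92  1.58 -0.67  1.69 -1.12] [-0.18  0.39 -0.39  2.35  2.24  0.5   2.21]
0.8 0.075 1 [-0.15  1.04  0.71  1.54 -0.52  1.63  1.89] [-0.45  0.34 -0.11  2.36  2.29  0.42 -1.04]
0.8 0.075 -1 [-0.27  1.15  0.92  1.55 -0.67  1.71 -1.12] [-0.39  0.34 -0.17  2.36  2.26  0.43  2.13]
```

```bash
cat >> h.py <<'E'
SH=np.array([.5667,.1933,.1333]); BO=np.array([.4067,-.1421,-.4446]); Z=np.array([0,0,1.])
dirv=lambda a:np.array([np.cos(a),np.sin(a),0])
H=.006; G=.062; XP=-.015
def grasp(a,f,back=0):
    d=dirv(BO[2]); n=np.cross(Z,d); zt=-Z*np.cos(a)-d*np.sin(a)
    return np.r_[BO[:2],.026+H]+d*G-zt*back, quat(zt,f*n)
def place(a,f,psi,up=0,back=0):
    d=dirv(psi); n=np.cross(Z,d); zf=d*np.cos(a)-Z*np.sin(a)
    return pose2(SH,(XP,0,.013+G+up))-d*H-zf*back, quat(zf,f*n)
def guard(ang,f,back=0,r=.155):
    s=dirv(SH[2]); pz=-s*np.sin(ang)+Z*np.cos(ang); px=s*np.cos(ang)+Z*np.sin(ang)
    return pose2(SH,(.07,0,.112))+pz*(r+back), quat(-pz,f*px)
E
python3 - <<'E'
from h import *
t=read_time_s()
for a in (.3,.4,.5,.6):
  for psi in(.13,.3,.45,.6):
   for f in(1,-1):
    Q=[inverse_kinematics(*p) for p in(grasp(a,f),grasp(a,f,.1),place(a,f,psi,.08),place(a,f,psi),place(a,f,psi,0,.05),place(a,f,psi,0,.09))]
    print(a,psi,f,[None if q is None else round(q[3],2) for q in Q], None if Q[3] is None else np.round(Q[3],2))
for f in(1,-1):
  print(f,[None if q is None else np.round(q,2).tolist() for q in[inverse_kinematics(*guard(g,f,b)) for g,b in((.1,.06),(.1,0),(.45,0),(.8,0),(.8,.07))]])
print(read_time_s()-t)
E
```

```text
0.3 0.13 1 [np.float64(1.93), np.float64(1.83), np.float64(2.49), np.float64(2.44), None, None] [ 0.21  0.97 -0.82  2.44  2.8   1.53 -0.96]
0.3 0.13 -1 [np.float64(1.93), np.float64(1.84), None, np.float64(2.5), None, None] [-1.17  0.83  0.47  2.5   2.59  1.17  1.2 ]
0.3 0.3 1 [np.float64(1.93), np.float64(1.83), None, np.float64(2.46), None, None] [ 0.62  1.2  -1.02  2.46  3.13  1.34 -0.6 ]
0.3 0.3 -1 [np.float64(1.93), np.float64(1.84), None, np.float64(2.49), None, None] [-0.33  0.72 -0.17  2.49  2.96  1.35  1.68]
0.3 0.45 1 [np.float64(1.93), np.float64(1.83), None, np.float64(2.46), None, None] [ 0.58  1.   -0.86  2.46  3.3   1.15 -0.84]
0.3 0.45 -1 [np.float64(1.93), np.float64(1.84), None, np.float64(2.45), None, None] [ 1.15  1.91 -1.29  2.45  3.13  0.95 -2.8 ]
0.3 0.6 1 [np.float64(1.93), np.float64(1.83), None, np.float64(2.43), None, None] [ 0.72  1.01 -0.87  2.43  3.54  0.94 -0.87]
0.3 0.6 -1 [np.float64(1.93), np.float64(1.84), None, np.float64(2.5), None, None] [-1.45  1.77  1.1   2.5   2.96  1.68  0.15]
0.4 0.13 1 [np.float64(1.86), np.float64(1.74), np.float64(2.5), n
[... 2948 characters left out ...]
6), np.float64(2.4), np.float64(2.39), None, None] [ 0.93  1.08 -1.25  2.39  2.73  0.61 -0.15]
0.6 0.6 -1 [np.float64(1.72), np.float64(1.56), np.float64(2.4), np.float64(2.4), None, None] [ 0.74  0.79 -1.04  2.4   3.05  0.56  2.44]
1 [[-0.8, 0.28, 0.51, 1.61, -0.13, 1.18, -0.14], [-0.79, 0.34, 0.5, 1.67, -0.16, 1.07, -0.12], [-0.91, 0.07, 0.46, 2.06, 0.19, 0.6, -0.46], [-0.44, -0.02, -0.15, 2.38, 1.46, 0.32, -1.79], [-0.67, -0.23, 0.01, 2.43, 1.07, 0.43, -1.42]]
-1 [[0.5, 0.56, -1.24, 1.55, 0.59, 1.33, 2.48], [0.49, 0.64, -1.24, 1.61, 0.69, 1.27, 2.42], [-0.64, 0.07, 0.17, 2.05, 0.23, 0.6, 2.65], [-0.84, -0.04, 0.24, 2.39, 1.47, 0.33, 1.35], [-0.94, -0.26, 0.24, 2.44, 1.14, 0.49, 1.67]]
0.0
```

```bash
sed -i 's/XP=-.015/XP=-.028/' h.py; python3 - <<'E'
from h import *
for a in (.2,.35,.5,.6):
  for psi in(.75,.9,1.05,1.2,1.35,1.5,1.7):
   for f in(1,-1):
    Q=[inverse_kinematics(*p) for p in(grasp(a,f),grasp(a,f,.1),place(a,f,psi,.1),place(a,f,psi),place(a,f,psi,0,.05),place(a,f,psi,0,.1))]
    if all(q is not None for q in Q): print(a,psi,f,[round(float(q[3]),2) for q in Q], np.round(Q[0],2),np.round(Q[2],2),np.round(Q[3],2),np.round(Q[5],2))
E
```

```text
0.2 0.9 1 [2.0, 1.92, 2.45, 2.3, 2.35, 2.39] [-0.3   0.63  0.72  2.   -0.53  0.93  1.86] [-1.01  1.13  1.13  2.45  3.7   1.97 -2.34] [ 1.39  1.86 -1.28  2.3   2.27  0.19  1.27] [ 1.73  1.89 -1.29  2.39  1.32  0.32  2.25]
0.2 0.9 -1 [2.0, 1.93, 2.45, 2.3, 2.35, 2.39] [-0.45  0.74  0.92  2.   -0.71  1.   -1.13] [-1.01  1.13  1.13  2.45  3.7   1.97  0.8 ] [ 1.39  1.86 -1.28  2.3   2.27  0.19 -1.87] [ 1.73  1.89 -1.29  2.39  1.32  0.32 -0.89]
0.2 1.05 1 [2.0, 1.92, 2.28, 2.22, 2.26, 2.29] [-0.3   0.63  0.72  2.   -0.53  0.93  1.86] [ 1.21  1.15 -1.24  2.28 -1.42  0.32 -1.82] [ 1.12  1.3  -1.04  2.22 -1.49  0.38 -1.55] [ 0.94  0.87 -0.61  2.29 -1.51  0.92 -1.67]
0.2 1.05 -1 [2.0, 1.93, 2.28, 2.22, 2.26, 2.29] [-0.45  0.74  0.92  2.   -0.71  1.   -1.13] [ 1.21  1.15 -1.24  2.28 -1.42  0.32  1.32] [ 1.12  1.3  -1.04  2.22 -1.49  0.38  1.59] [ 0.94  0.87 -0.61  2.29 -1.51  0.92  1.47]
0.2 1.2 1 [2.0, 1.92, 2.2, 2.14, 2.17, 2.18] [-0.3   0.63  0.72  2.   -0.53  0.93  1.86] [ 0.68  0.67 -0.61  2.2  -1.55  0.98 -1.92] [ 0.7   0.94 -0.61  2.14 -1.52  0.89 -1.73] [ 0.51  0.77 -0.17  2.18 -1.49  1
[... 8917 characters left out ...]
0.92  2.04 -1.47  1.63 -2.04]
0.6 1.5 -1 [1.72, 1.56, 2.06, 2.05, 2.05, 2.04] [-0.33  1.    0.92  1.72 -0.67  1.48 -1.13] [-0.54  0.55  0.71  2.06 -1.4   1.38  0.91] [-0.31  0.68  0.42  2.05 -1.45  1.25  1.08] [-0.4   0.67  0.73  2.04 -1.38  1.49  1.07]
0.6 1.7 1 [1.72, 1.56, 1.95, 1.94, 1.92, 1.89] [-0.2   0.88  0.71  1.72 -0.52  1.4   1.87] [-0.81  0.91  1.15  1.95 -1.53  1.85 -2.1 ] [-0.68  0.98  0.92  1.94 -1.56  1.71 -1.98] [-0.64  1.06  1.14  1.89 -1.53  1.95 -1.96]
0.6 1.7 -1 [1.72, 1.56, 1.93, 1.93, 1.91, 1.88] [-0.33  1.    0.92  1.72 -0.67  1.48 -1.13] [-0.43  0.59  0.58  1.93 -1.25  1.45  0.94] [-0.31  0.74  0.43  1.93 -1.3   1.36  1.08] [-0.33  0.73  0.64  1.88 -1.24  1.56  1.08]
```

```bash
cat >> h.py <<'E'
A,F,PSI=.35,-1,1.7
E
python3 - <<'E'
from h import *
import cv2
print([None if q is None else np.round(q,2).tolist() for q in [inverse_kinematics(*place(A,F,PSI,.17))]])
move_ptp([.40,.08,.42],read_tcp_rot())
move_ptp(*grasp(A,F,.12))
print(read_time_s(),np.round(read_qpos(),2))
im=read_camera("wrist"); cv2.imwrite("pics/w1.png",im[:,:,::-1])
cv2.imwrite("pics/t1.png",read_camera("top")[150:300,200:400,::-1].repeat(3,0).repeat(3,1))
E
```

```text
[[-0.41, 0.61, 0.64, 1.91, -1.38, 1.73, 0.96]]
5.0 [-0.56  1.04  1.36  1.76 -0.86  1.58 -0.97]
```

View pics/w1.png

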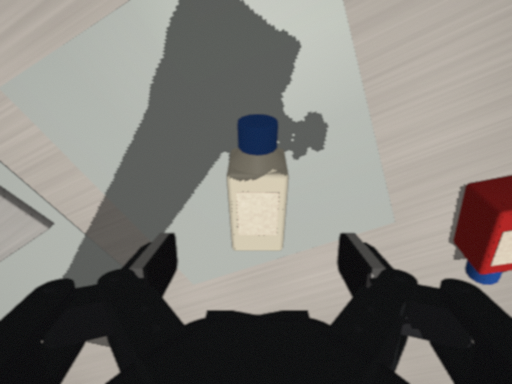

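The wrist picture shows the bottle centred at column 257 and square between the fingers, with its underside edge at row 249. I'll check its position along the axis, then grasp.

```bash
python3 - <<'E'
from h import *
p=CP["wrist"]=camera_params("wrist")
r=lambda l:np.round(proj("wrist",pose2(BO,l)),0).tolist()
print([r(l) for l in((0,.026,.0),(0,-.026,0),(.092,.026,.052),(.092,-.026,.052),(.128,0,.043))])
movel(*grasp(A,F,0),speed=.12)
print(read_ft_force())
move_gripper(.03,40)
print(read_finger_gap(),read_grasp_force(),read_time_s())
pos,q=grasp(A,F,0)
movel(pos+[0,0,.25],q,speed=.2)
print(read_finger_gap(),read_grasp_force(),np.round(read_ft_force(),2),np.round(read_ft_torque(),2),read_time_s())
E
```

```text
[[237.0, 219.0], [281.0, 220.0], [228.0, 177.0], [292.0, 177.0], [261.0, 131.0]]
[0.99230047 0.25935521 0.11639589]
0.05133165381587553 44.08261477947235 6.6583
0.05135985859133695 43.69018793106079 [ 0.02 -0.59 -2.69] [-0.24 -0.5   0.02] 8.0583
```

```bash
python3 - <<'E'
from h import *
import cv2
move_ptp(*place(A,F,PSI,.17))
print(read_time_s(),read_grasp_force(),np.round(read_qpos(),2))
movel(*place(A,F,PSI,.03),speed=.12)
print(np.round(read_ft_force(),2),read_time_s())
a=read_camera("side")[80:260,130:330,::-1]; b=read_camera("top")[140:260,140:280,::-1]
cv2.imwrite("pics/p1.png",np.vstack([cv2.resize(a,(600,540))[:300],cv2.resize(b,(600,514))[:300]]) if 0 else np.hstack([cv2.resize(a,(400,360)),cv2.resize(b,(400,360))]))
E
```

```text
9.8 43.71477127075195 [-0.45  0.64  0.7   1.91 -1.4   1.76  0.97]
[-0.48  0.29 -2.24] 11.1167
```

View pics/p1.png

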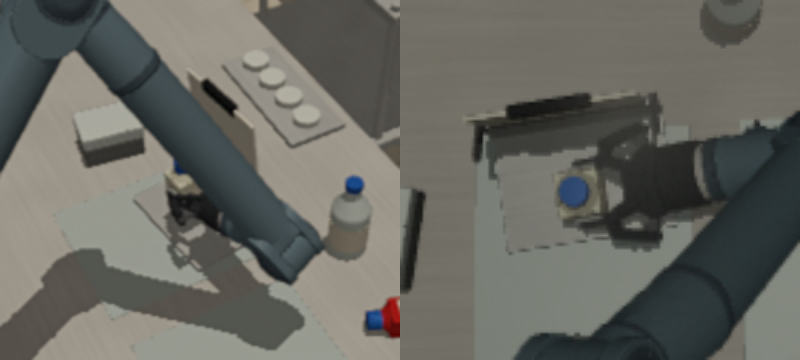

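The bottle hangs upright over the plate, with its cap at crop pixel (573,192). Next I lower it by feel, release and retreat.

```bash
python3 - <<'E'
from h import *
import cv2
movel(*place(A,F,PSI,.008),speed=.08)
f0=read_ft_force()[2]
up=.008
while up>-.009:
    up-=.002; movel(*place(A,F,PSI,up),speed=.03)
    f=read_ft_force()[2]
    if f-f0>3: break
print("up",up,f0,f,read_time_s())
move_gripper(.070); pause(.2)
print(read_grasp_force(),np.round(read_ft_force(),2))
movel(*place(A,F,PSI,up+.004,.11),speed=.1)
p,q=place(A,F,PSI,up+.004,.11)
movel(p+[-.02,0,.2],q,speed=.25)
print(read_time_s())
s=read_camera("side"); 
for n in("guard_grip","guard_hinge","bottle"): print(n,[(np.round(d["at"]),round(d["confidence"],2)) for d in tip_of("side",n)[:3]])
t=read_camera("top")
for n in("guard_grip","guard_hinge","bottle"): print(n,[(np.round(d["at"]),round(d["confidence"],2)) for d in tip_of("top",n)[:3]])
a=s[80:260,130:330,::-1]; b=t[140:260,140:280,::-1]
cv2.imwrite("pics/p2.png",np.hstack([cv2.resize(a,(400,360)),cv2.resize(b,(400,343)) if 0 else cv2.resize(b,(400,360))]))
E
```

```text
up -0.004 -1.610302990442639 6.0000910159222105 13.1417
0.0 [-0.97  0.26  0.55]
15.8833
guard_grip []
guard_hinge []
bottle [(array([257., 346.]), 0.98), (array([352., 238.]), 0.94), (array([221., 192.]), 0.57)]
guard_grip [(array([190., 177.]), 0.78), (array([251., 145.]), 0.71)]
guard_hinge [(array([197., 177.]), 0.9)]
bottle [(array([365., 252.]), 0.86), (array([316., 128.]), 0.69)]
```

View pics/p2.png

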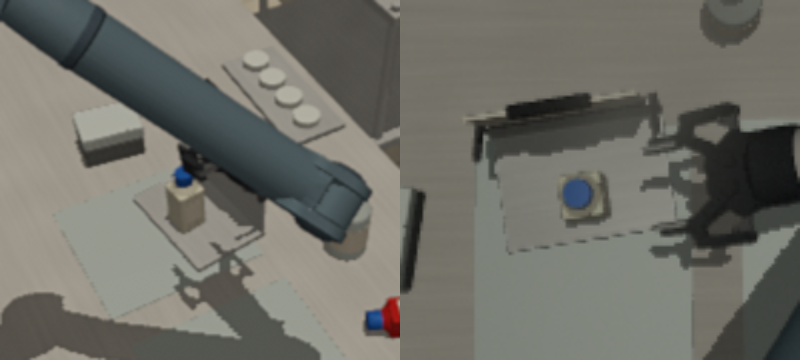

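The bottle stands upright on the plate, with its cap at crop pixel (577,194). The grip strip is at top pixel (192,175), which puts the guard near 0.1 rad. Next is the guard.

```bash
python3 - <<'E'
from h import *
px=np.array([192,175.2]); p=CP["top"]
W=least_squares(lambda v:proj("top",np.r_[v,.278])-px,[.6,.2]).x
d=W-SH[:2]; c,s=np.cos(SH[2]),np.sin(SH[2]); l=(c*d[0]+s*d[1],-s*d[0]+c*d[1])
print("strip in stand",np.round(l,4),"ang",np.arcsin((.07-l[0])/.167))
P=read_eef_pos(); q=read_tcp_rot()
movel(P+[-.05,-.08,.12],q,speed=.25)
print(np.round(read_qpos(),2))
for f in(1,-1):
  print(f,[None if q is None else np.round(q,2).tolist() for q in[inverse_kinematics(*guard(g,f,b)) for g,b in((.1,.12),(.1,.02),(.3,0),(.5,0),(.785,0),(.785,.07))]])
print(read_time_s())
E
```

```text
strip in stand [0.0533 0.001 ] ang 0.1004536019678058
[ 0.01  0.31  0.51  1.78 -1.06  1.96  0.75]
1 [[-0.59, 0.23, 0.24, 1.53, -0.03, 1.29, -0.22], [-0.66, 0.31, 0.33, 1.65, -0.09, 1.11, -0.18], [-0.48, 0.17, 0.06, 1.88, 0.11, 0.81, -0.36], [-0.14, 0.07, -0.36, 2.08, 0.37, 0.55, -0.63], [0.03, 0.0, -0.61, 2.35, 1.39, 0.31, -1.7], [0.65, -0.39, -1.09, 2.37, -0.27, 0.21, -0.17]]
-1 [[0.5, 0.49, -1.24, 1.48, 0.52, 1.42, 2.53], [0.49, 0.61, -1.24, 1.59, 0.65, 1.29, 2.44], [0.59, 0.43, -1.23, 1.84, 0.65, 0.96, 2.39], [0.5, 0.15, -1.03, 2.06, 0.55, 0.6, 2.39], [-0.41, -0.02, -0.17, 2.36, 1.38, 0.32, 1.44], [0.4, -0.29, -0.91, 2.38, 0.37, 0.23, 2.37]]
17.0417
```

```bash
python3 - <<'E'
from h import *
import cv2
R=.157
move_ptp(*guard(.1,1,.12,R))
print(np.round(read_qpos(),2),read_time_s())
movel(*guard(.1,1,0,R),speed=.12)
move_gripper(.0,40); print(read_finger_gap(),read_grasp_force(),np.round(read_ft_force(),1),read_time_s())
g=.1
for g in np.linspace(.1,.785,8)[1:]:
    try: movel(*guard(g,1,0,R),speed=.1)
    except MotionError as e: print("fail",g,e); break
    print(round(g,3),np.round(read_ft_force(),1),np.round(read_qpos(),2),read_time_s())
t=read_camera("top"); s=read_camera("side")
a=s[80:260,130:330,::-1]; b=t[140:260,140:280,::-1]
cv2.imwrite("pics/p3.png",np.hstack([cv2.resize(a,(400,360)),cv2.resize(b,(400,360))]))
E
```

```text
[-0.6   0.23  0.24  1.53 -0.03  1.3  -0.22] 18.0083
0.01349505253021345 40.55988371372223 [0.2 0.7 2.2] 19.7
0.198 [-3.7 -0.9  3.1] [-0.61  0.24  0.23  1.78 -0.01  0.94 -0.25] 20.0
0.296 [-5.6 -0.1  7. ] [-0.64  0.17  0.24  1.88  0.06  0.81 -0.32] 20.3
0.394 [-7.6 -2.   8.2] [-0.68  0.1   0.24  1.99  0.15  0.68 -0.41] 20.6
0.491 [-11.6  -2.6  10.6] [-0.71  0.04  0.23  2.1   0.29  0.56 -0.56] 20.9
0.589 [-16.1  -3.5  15.1] [-0.74 -0.    0.22  2.2   0.5   0.44 -0.78] 21.25
0.687 [-21.7  -5.9  18.9] [-0.74 -0.03  0.19  2.29  0.86  0.36 -1.16] 21.7333
0.785 [-25.1  -6.2  21.2] [-0.73 -0.04  0.14  2.38  1.37  0.33 -1.69] 22.3333
```

View pics/p3.png

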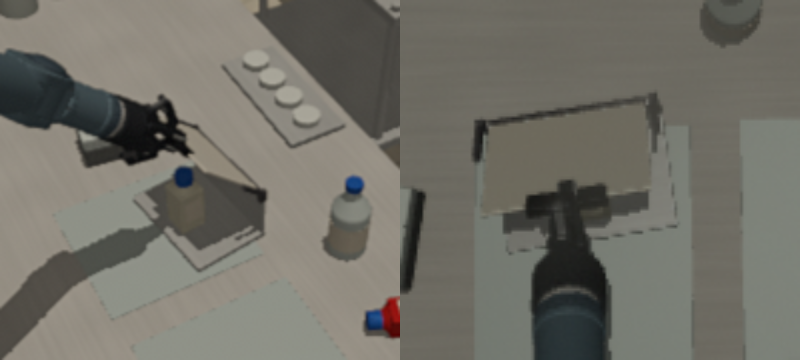

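```bash
python3 - <<'E'
from h import *
import cv2
R=.157
movel(*guard(.785,1,.002,R),speed=.02); print(np.round(read_ft_force(),1))
move_gripper(.045); print(read_grasp_force(),np.round(read_ft_force(),1))
for b in(.05,.045,.04):
    try: movel(*guard(.785,1,b,R),speed=.08); print("back",b); break
    except MotionError as e: print(b,e)
P=read_eef_pos();q=read_tcp_rot()
for dv in([-.03,0,.1],[0,0,.1],[0,0,.06],[-.02,.1,.08]):
    try: movel(P+dv,q,speed=.2); print(dv); break
    except MotionError as e: print(dv,e)
print(read_time_s(),np.round(read_qpos(),2))
# swing clear to the left/up so that the cameras see
try: move_j(np.r_[-1.4,read_qpos()[1:]])
except MotionError as e: print(e)
t=read_camera("top"); s=read_camera("side"); print(read_time_s())
cv2.imwrite("pics/sf.png",s[:,:,::-1]);cv2.imwrite("pics/tf.png",t[:,:,::-1])
for a in(.68,.785,.89): print(a,[[np.round(proj(c,pose2(SH,(.07-.167*np.sin(a),y,.112+.167*np.cos(a)))),1).tolist() for y in(.095,-.095)] for c in("top","side")])
a=s[110:220,160:280,::-1]; b=t[160:235,155:255,::-1]
cv2.imwrite("pics/p4.png",np.hstack([cv2.resize(a,(400,367),interpolation=2),cv2.resize(b,(400,367),interpolation=2)]))
E
```

```text
[ 0.2 -0.4 -1.4]
0.0 [ 0.1  0.2 -0.3]
back 0.05
[-0.03, 0, 0.1]
24.5167 [-0.84 -0.39  0.11  2.33  0.78  0.66 -1.09]
25.6833
0.68 [[[167.5, 209.1], [228.2, 199.8]], [[202.8, 130.1], [234.7, 161.3]]]
0.785 [[[168.9, 213.4], [229.0, 204.1]], [[199.9, 134.2], [231.5, 165.6]]]
0.89 [[[170.2, 217.2], [229.8, 208.0]], [[197.4, 138.4], [228.7, 169.9]]]
```

View pics/p4.png

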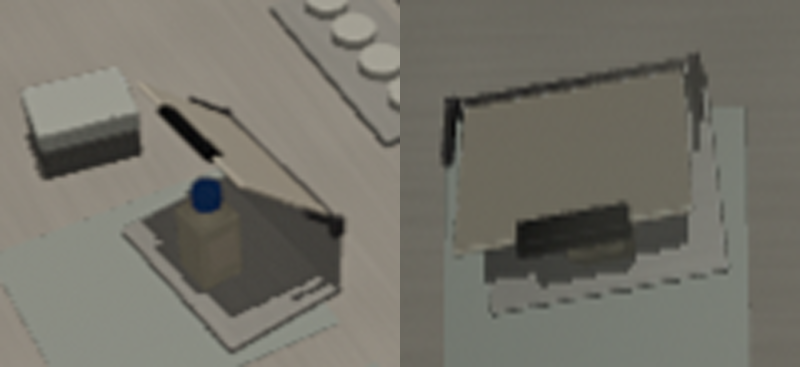

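The guard's free edge is at top (168.8,211) and (227.5,203), against (168.9,213) and (229,204) predicted for 0.785 rad. The side view agrees. The bottle is upright and the arm is clear of everything, so I'm handing in.

```bash
python3 -c "
from bench import *
print(sign_off(), read_time_s())"
```

```text
the job is handed in; nothing more can be done
the job is handed in; nothing more can be done
```

The bottle stands upright on the base plate, the guard is folded forward to about 45° by the camera check, and the job is handed in; no verdict came back.

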